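# Unlock the folding lid stay of a bead case and close the lid

### The arm

A 7-joint arm with a two-finger parallel gripper is mounted at the origin on the work surface. World frame = base frame: x ahead of the robot, y to its left, z up, the work surface at z = 0. Lengths are in mm, angles in rad, forces in N, time in s.
With the tool pointing down it reaches from about 425 to 975 mm from the base axis. Payload 16.7 kg.
Tool frame: the origin (TCP) lies between the finger pads; the fingertips stand 19 mm ahead of it and the grasp point (between the pads) is the TCP (env.tip_extent is the distance from the TCP to the fingertips, in mm); z points along the fingers, y is the line along which they close (so a half turn about z gives the same grasp; the last joint's range is limited). The gripper opens to 85 mm and grips with 20 to 120 N. Pads are 22 mm wide; open, the fingers measure 114 mm over their backs; the gripper's body (76 mm by 85 mm) begins 54 mm behind the grasp point. The pads swing forward as they close: fully open they stand 13 mm farther back than shut.
Start: joints at [-1.476, 0.426, 0.074, 1.606, -0.034, 1.111, -0.067], TCP at [162.948, 655, 250.302] pointing down, gripper open.
Joint ranges: [-2.85, 2.85], [-0.5, 2.14], [-1.23, 1.37], [0.21, 2.46], [-1.02, 4.16], [0.16, 2.05], [-2.73, 2.73]. Speed limits (rad/s): [1.89, 1.89, 2.39, 2.39, 3.01, 3.01, 3.01].

### API

Orientations are given as a unit quaternion [x, y, z, w].
In Python, from bench import env, cams gives the robot as it stands.
- The arm moves only by the shell command python3 -m creep 'ROWS' [FORCE]. ROWS is a JSON object of lists of equal length, an entry for each row: "hand": the opening, from -1 (shut) to 1 (fully open), so that 0 is half open; "dp": the shift along the tool's x, y, z scaled (see below), a list of three; "spin": the turn about the tool's z scaled (see below). In form: {"hand": [hand, ...], "dp": [[x, y, z], ...], "spin": [spin, ...]}. A call has 1 to 10 rows; each row is the pose to reach, as a shift and turn from the pose commanded when the call began, along the tool's axes at that moment, turning the shorter way round; what a row does not reach only later rows make up. The controller multiplies each number of a shift by 0.25 m and each number of a turn by 180 degrees. A row lasts 1/8 s, in which the tool goes at most 62.5 mm and 10.7 degrees, less where a joint would pass 70% of its speed; a pose out of reach is approached as far as the arm can. A call with a number of a shift or a turn outside -1 to 1 is refused whole. A call with a gripper value outside its range is refused whole. The fingers move at their own pace and stop on an object; FORCE is the grip in N (left out, the last holds). Time passes only in rows, so rows that repeat a pose let the fingers close. It gives the time, the measured TCP pose, the force, the opening and the grip force at its end, in the units of the state.
- env.get_state(): the state, without advancing time (a new reading comes with each control period).
- cams.snapshot(name): name is "scene" or "top"; returns a dict with "frame" (400x640x3 uint8, blue, green, red), "range_z" (400x640 float32, mm along the optical axis (not along the pixel's ray), 0 where there is no reading), "mtx" (3x3 intrinsics, pixels), "eye" and "orientation" of the camera in the world. Camera axes: x right, y down, z forward; pixel columns grow to the right and rows downward; lengths in mm; the calibration is good to about 2 mm. A picture is of the moment at which its call begins.
- env.hand_in(): hands the job in; it is judged then, once.
The state is a dict: "t": time; "joints": joint angles; "qvel": joint speeds; "tau": joint torques, N m; "ee_pos": TCP position; "tcp_rot": TCP orientation; "ft_force": force on the tool from outside, world axes, zero at the start; "moment": the same for the moment, N m; "finger_gap": finger opening in mm; "grip_force": force on a finger pad.
Only numpy, scipy, OpenCV 4.12 (cv2) and the standard library are available. Lean on these libraries where they do the work, as an engineer would, in place of code of your own. Each camera call takes 0.05 s, during which the arm holds its last target. There are 200 camera calls.

### The job

The grey bead case stands open, its lid propped by the folding steel stay on its side. Lift the stay's knee by its pin well past centre so that the stay is unlocked and starts to fold, then lower the lid under control and press it fully shut, so that it stays flush on the case. The stay is delicate: hook and lift the pin rather than squeezing it, never load the case, lid or stay with more than 40 N, do not let the lid slam, and leave the things around the case where they are.

Things in the scene. Friction and masses are not known exactly. Their poses are not given: they have to be found in the camera images.
- case: Grey plastic bead case, 200 (its x) x 210 (its y) x 90 mm, over a thin black 210 x 220 x 4 mm mat fixed on the table; origin at the centre of the mat's underside, z up. The case stands on screw feet: its underside is 6 mm + FEET above the table, FEET being 0 to 20 mm, fixed but not measured. The lid is hinged on its +y side; the stay is outside its +x wall.
- lid (a joint): Lid angle, rad: 0 = propped open, 75 degrees above level and leaning over the case; grows as it closes; 1.309 = shut on its rigid stop. Hinge line along the case's x at y = 100 mm, 96 mm + FEET above the table. Friction hinge (0.8 N m): the lid stays where it is left; pushing it down near its free edge takes 2 to 6 N. It opens 0.015 rad more as the knee passes centre.
- hinge_ref (a point): Fixed reference at (0, 100, 96) mm in the case's frame: the true middle of the lid's hinge line is FEET above it. The lid is a plain grey plate 184 mm wide (along the case's x), 6 to 202 mm from the hinge line, 8 mm thick. Shut, its outer (top) face is level, 104 mm + FEET above the table. A strip on its free edge is only decoration. It cannot be lowered while the stay is locked.
- stay_knee (a joint): Fold of the knee, rad: 0 = locked, below centre on its stop; 0.25 = links straight; more = unlocked, folding; about 3.0 with the lid shut. Stays where it is left. The upper link, 112 mm, goes to the lid's side, 80 mm from the hinge line. Lifting the pin along its circle takes 5 to 13 N; pushing it level jams it. From about 0.9 on the lid is easily pushed down.
- pin_ref (a point): Fixed reference at (134, -8, 103) mm in the case's frame: the middle of the knee pin, as found, is FEET above it. The pin is round steel, 12 mm thick, along the case's x, bare for 19 mm either side of there, then an 18 mm collar. It moves on a 46 mm circle about the stay's lower pivot at y = -50 mm, 84 mm + FEET above the table: up and over towards the case's -y to unlock.
- spool: Bystander: white plastic thread spool, 60 mm wide, 25 mm high, on the table by the case's -y side; origin under its centre.
- clasp_jar: Bystander: clear jar, 44 mm wide, 50 mm high, on the table by the case's hinge side; origin under its centre.
- bin_pale: Bystander: clear tray of white beads, 120 x 65 x 35 mm, on the table beyond the case's +x wall; origin under its centre.
- bin_dark: Bystander: clear tray of black beads, 120 x 65 x 35 mm, standing apart; origin under its centre.
- pliers_flat: Bystander: pliers with yellow handles, 125 mm long, lying on the table; origin under the pivot.
- pliers_cutter: Bystander: pliers with black handles, 125 mm long, lying on the table; origin under the pivot.
- ring_mandrel: Bystander: upright wooden ring cone, 132 mm high on a 56 mm foot; origin under its centre.

How it is judged (in metres and radians):
On the way:
1. the knee has been lifted past centre (knee joint above 0.6 rad) while the lid is still up (value of joint stay_knee above 0.6 rad and value of joint lid below 0.6 rad), for 0.2 s.
At the end, for the whole second after the job is handed in: the lid is fully shut (lid joint above 1.297 rad, i.e. its free edge within about 2.4 mm of the stop), at rest, and let go (value of joint lid above 1.297 rad and velocity of joint lid between -0.05 and 0.05 rad/s); the robot touches nothing.
It fails at once if the case, its lid or its stay is pushed or squeezed by the robot with more than 40 N (the stay is thin and the hinge is small) (contact force between any of the fingers, the arm and case above 40 N).
It fails at once if the lid swings faster than 1.2 rad/s (slammed or let fall) (velocity of joint lid above 1.2 rad/s or velocity of joint lid below -1.2 rad/s).
It fails at once if a bystander on the table is shifted by more than 25 mm (distance of any of pliers_flat, pliers_cutter, spool, bin_dark, bin_pale, clasp_jar, ring_mandrel from where it was at the start of the episode above 0.025 m).
It also fails if it takes over 64 s, if anything falls off the work surface, if the arm or the gripper's body presses on something with over 40 N, if the wrist force passes 120 N, or if a joint passes its speed limit or range.

## Working session

There is one attempt and no reset: what is moved stays moved. The work goes in short steps, Python scripts to look and compute and a shell command to move; the robot and the scene stay as the last step left them, time stands still between calls to the robot, and variables do not carry over. Pictures are saved under pics/ and viewed, at most 10 in all, crops included, and the job is handed in when it is done.

```bash
ls; mkdir -p pics
python3 - <<'E'
from bench import env,cams
import cv2,numpy as np
s=env.get_state();print({k:np.round(v,3).tolist() for k,v in s.items()})
for n in("scene","top"):
    d=cams.snapshot(n);cv2.imwrite(f"pics/{n}0.png",d["frame"]);np.savez(f"{n}0.npz",**d);print(n,d["mtx"],d["eye"],d["orientation"])
E
```

```text
pics
{'t': 0.0, 'joints': [-1.477, 0.427, 0.074, 1.607, -0.034, 1.111, -0.067], 'qvel': [-0.0, -0.0, -0.001, -0.001, 0.001, -0.001, -0.002], 'tau': [-0.001, -94.982, 3.76, -46.352, 0.019, 0.01, -0.0], 'ee_pos': [162.852, 654.658, 249.611], 'tcp_rot': [0.122, 0.993, -0.001, -0.0], 'ft_force': [0.088, 0.334, -0.25], 'moment': [0.038, -0.002, 0.021], 'grip_force': 0.0, 'finger_gap': 84.946}
scene [[459.95800456   0.         323.11501347]
 [  0.         459.95800456 199.6969476 ]
 [  0.           0.           1.        ]] [1377.21564828  330.67305501  625.79888512] [ 0.5549326   0.67240262 -0.38351915 -0.30469261]
top [[496.12464114   0.         317.23367969]
 [  0.         496.12464114 195.63644236]
 [  0.           0.           1.        ]] [ 351.79411475  148.35786393 1104.09659568] [ 0.70689449 -0.70112662  0.06331389 -0.06865123]
```

View pics/scene0.png

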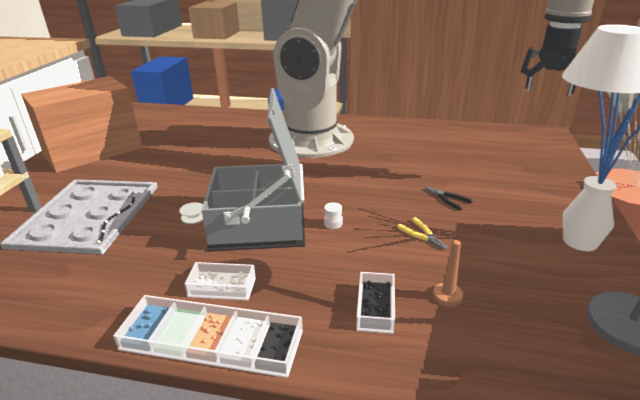

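View pics/top0.png

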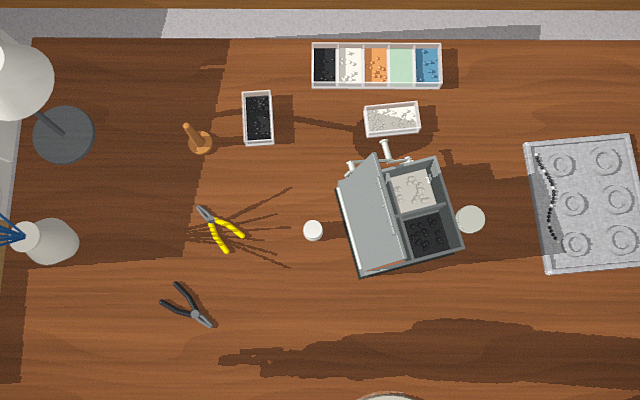

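Scene: case at about (255,205) with the stay pin near (240,213), lid leaning to the right. Top: case at about (400,215), pin near (385,150), jar (313,230), spool (470,219), pale bin (391,119).

```bash
cat > h.py <<'E'
import numpy as np
from scipy.spatial.transform import Rotation as R
def pt(d,u,v,z=None):
    K=d["mtx"];r=np.array([(u-K[0,2])/K[0,0],(v-K[1,2])/K[1,1],1.]);M=R.from_quat(d["orientation"]).as_matrix()
    if z is None: return d["eye"]+M@r*d["range_z"][int(round(v)),int(round(u))]
    w=M@r; return d["eye"]+w*(z-d["eye"][2])/w[2]
def proj(d,p):
    c=R.from_quat(d["orientation"]).as_matrix().T@(np.asarray(p)-d["eye"]);q=d["mtx"]@c;return q[:2]/q[2]
E
python3 - <<'E'
import cv2,numpy as np
a=cv2.imread("pics/top0.png")[130:282,325:475];cv2.imwrite("pics/ctop.png",cv2.resize(a,None,fx=3.9,fy=3.9,interpolation=cv2.INTER_CUBIC))
a=cv2.imread("pics/scene0.png")[85:255,170:350];cv2.imwrite("pics/cscene.png",cv2.resize(a,None,fx=3.5,fy=3.5,interpolation=cv2.INTER_CUBIC))
E
```

```text
(no output)
```

View pics/ctop.png

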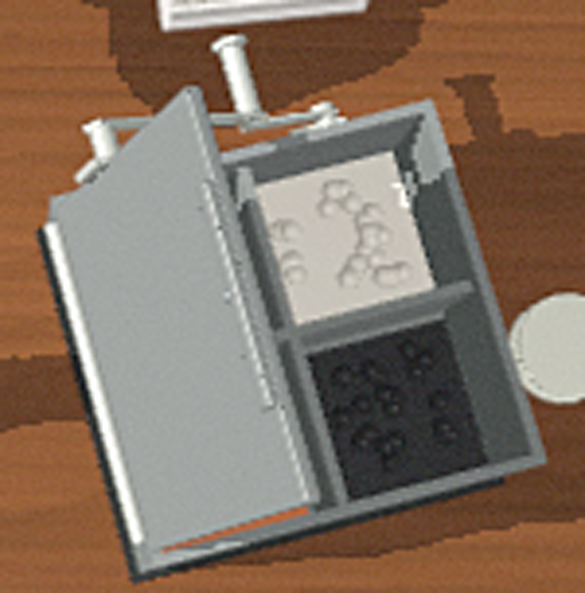

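View pics/cscene.png

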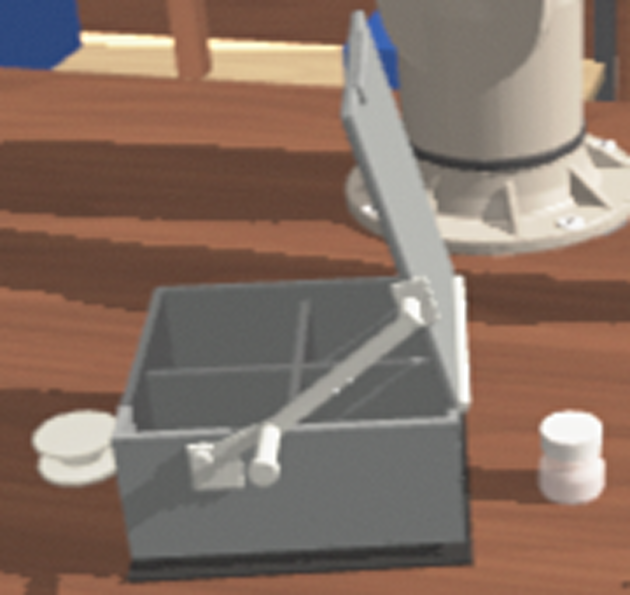

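Run:
```python
from h import *
from scipy.optimize import least_squares
T=dict(np.load("top0.npz"));S=dict(np.load("scene0.npz"))
ct=lambda u,v:(325+u/3.9-.4,130+v/3.9-.4); cs=lambda u,v:(170+u/3.5-.4,85+v/3.5-.4)
obs=[(S,cs(132,576),(105,-110,4),0),(S,cs(471,562),(105,110,4),0),(T,ct(135,580),(-105,110,4),0),
(T,ct(432,100),(100,-105,96),1),(T,ct(546,462),(-100,-105,96),1),(S,cs(116,436),(100,-105,96),1)]
def W(p,q,f):
    c,s=np.cos(p[2]),np.sin(p[2]);return np.array([p[0]+c*q[0]-s*q[1],p[1]+s*q[0]+c*q[1],q[2]+f*p[3]])
def res(p): return np.concatenate([proj(d,W(p,q,f))-o for d,o,q,f in obs])
r=least_squares(res,[400,0,0.,10],x_scale=[100,100,.5,10],loss="soft_l1");p=r.x
print(p.round(3),np.degrees(p[2]));print(r.fun.reshape(-1,2).round(1))
C,s_=np.cos(p[2]),np.sin(p[2])
def toC(w): d=w[:2]-p[:2];return np.array([C*d[0]+s_*d[1],-s_*d[0]+C*d[1],w[2]]).round(1)
for n,d,f,uv in [("rim",T,ct,(490,275)),("rim",T,ct,(455,172)),("div",T,ct,(380,310)),("pinT",T,ct,(236,80)),("pinT",T,ct,(240,95)),("collar",T,ct,(231,44)),("collarS",S,cs,(265,468)),("pinS",S,cs,(268,440)),("wall",S,cs,(350,500)),("table",T,ct,(550,560)),("rimS",S,cs,(160,435))]:
    u,v=f(*uv);w=pt(d,u,v);print(n,w.round(1),toC(w))
for n,u,v in [("spool",470,219),("jar",313,230),("binpale",391,119),("bindark",257,118),("mandrel",190,127)]:
    w=pt(T,u,v);print(n,w.round(),toC(w))
for n,q in [("pin",(134,-8,103)),("hinge",(0,100,96)),("pivot",(134,-50,84))]: 
    w=W(p,q,1);print(n,w.round(1),proj(T,w).round(1),proj(S,w).round(1))
```

```text
[ 5.04457e+02 -1.31300e+01  2.60000e-01  1.13160e+01] 14.90969638928528
[[-0.3  1.1]
 [ 2.1  0.2]
 [-0.9  0.8]
 [ 0.7 -0.4]
 [ 0.7  0.5]
 [-0.2  0.5]]
rim [ 552.5 -142.6   -0. ] [  13.1 -137.5   -0. ]
rim [587.9 -97.9 108.3] [  58.8 -103.4  108.3]
div [516.9 -60.   89.9] [ -0.  -48.5  89.9]
pinT [635.5  17.5 114.6] [134.5  -4.2 114.6]
pinT [625.4  16.4 121.6] [124.5  -2.6 121.6]
collar [653.3  20.7 121.3] [152.5  -5.6 121.3]
collarS [657.4  17.6 117.1] [155.7  -9.6 117.1]
pinS [633.3  11.2 120.2] [130.8  -9.7 120.2]
wall [596.7  44.8  56.6] [104.1  32.3  56.6]
table [ 3.897e+02 -1.698e+02 -3.000e-01] [-151.2 -121.8   -0.3]
rimS [621.8 -62.7 108.3] [100.7 -78.1 108.3]
spool [ 507. -178.   23.] [ -40.4 -159.8   23.4]
jar [477. 166.  48.] [ 19.1 179.9  48.4]
binpale [739. -11.  13.] [227.1 -58.   13.4]
bindark [739. 298.  13.] [307.  240.4  13.4]
mandrel [679. 421. 125.] [280.7 374.4 124.6]
pin [636.   13.6 114.3] [387. 150.] [247.2 213.5]
hinge [478.7  83.5 107.3] [353.2 225.8] [299.  182.4]
pivot [646.8 -27.   95.3] [405.  147.6] [227.6 222.2]
```

The crops show the case rim corners, mat corners and pin (collar end at crop (230,42) top and (265,468) scene). The fit puts the pin at about (636,14,115), with FEET ≈ 11.5 and yaw 14.9°. I'll go round the lid at height.

```bash
python3 -m creep '{"hand":[-0.3,-0.3,-0.3,-0.3,-0.3],"dp":[[-0.19,-0.09,-0.04],[-0.37,-0.18,-0.08],[-0.56,-0.28,-0.12],[-0.75,-0.37,-0.16],[-0.75,-0.37,-0.16]],"spin":[0,0,0,0,0]}' 20; python3 -m creep '{"hand":[-0.3,-0.3,-0.3,-0.3,-0.3],"dp":[[-0.19,-0.09,0],[-0.37,-0.18,0],[-0.56,-0.28,0],[-0.75,-0.37,0],[-0.75,-0.37,0]],"spin":[0,0,0,0,0]}';python3 -m creep '{"hand":[-0.3,-0.3,-0.3,-0.3,-0.3,-0.3],"dp":[[-0.19,-0.09,0],[-0.37,-0.18,0],[-0.56,-0.28,0],[-0.75,-0.37,0],[-0.75,-0.37,0],[-0.75,-0.37,0]],"spin":[-0.05,-0.1,-0.16,-0.16,-0.16,-0.16]}'
```

```text
t: 0.72
ee_pos: [326.6, 517.0, 291.2]
tcp_rot: [0.125, 0.992, 0.0, 0.001]
ft_force: [0.1, 0.5, -0.0]
finger_gap: 30.1
grip_force: 0.0
t: 1.35
ee_pos: [485.0, 381.8, 290.0]
tcp_rot: [0.124, 0.992, -0.001, 0.0]
ft_force: [-0.4, 0.3, -0.0]
finger_gap: 29.8
grip_force: 0.0
t: 2.1
ee_pos: [641.1, 251.1, 289.6]
tcp_rot: [-0.129, 0.992, 0.0, -0.001]
ft_force: [-0.1, 0.0, 0.4]
finger_gap: 29.9
grip_force: 0.0
```

```bash
python3 -m creep '{"hand":[-0.3,-0.3,-0.3,-0.3,-0.3,-0.3,-0.3,-0.3],"dp":[[0.06,-0.22,0],[0.12,-0.44,0],[0.18,-0.66,0],[0.22,-0.8,0],[0.255,-0.907,0],[0.255,-0.907,0],[0.255,-0.907,0.2],[0.255,-0.907,0.2]],"spin":[0,0,0,0,0,0,0,0]}'
cat >> h.py <<'E'
def pics(name):
    from bench import cams; import cv2
    T=cams.snapshot("top");S=cams.snapshot("scene")
    a=cv2.resize(T["frame"][100:290,310:490],None,fx=2.2,fy=2.2,interpolation=cv2.INTER_CUBIC)
    b=cv2.resize(S["frame"][10:255,170:340],None,fx=2.2,fy=2.2,interpolation=cv2.INTER_CUBIC)
    h=max(a.shape[0],b.shape[0]);o=np.zeros((h,a.shape[1]+b.shape[1],3),np.uint8);o[:a.shape[0],:a.shape[1]]=a;o[:b.shape[0],a.shape[1]:]=b
    cv2.imwrite("pics/"+name,o);return T,S
E
python3 -c "
from h import *;pics('p1.png')"
```

```text
t: 3.1
ee_pos: [636.2, 16.8, 237.5]
tcp_rot: [-0.13, 0.991, 0.0, -0.003]
ft_force: [-0.2, 0.2, 0.1]
finger_gap: 29.7
grip_force: 0.0
```

View pics/p1.png

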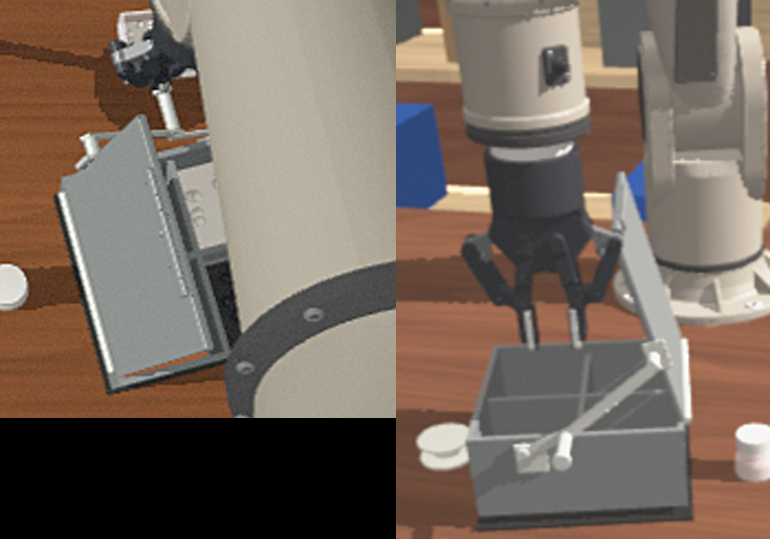

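The gripper is above the pin, which is at (565,450) in the scene half, and clear of the lid. Descending with the fingers either side of it.

```bash
python3 -m creep '{"hand":[-0.3,-0.3,-0.3,-0.3,-0.3,-0.3,-0.3,-0.3],"dp":[[0,0,0.1],[0,0,0.2],[0,0,0.26],[0,0,0.32],[0,0,0.38],[0,0,0.43],[0,0,0.47],[0,0,0.47]],"spin":[0,0,0,0,0,0,0,0]}'
python3 -c "
from h import *;pics('p2.png')"
```

```text
t: 4.2
ee_pos: [637.9, 14.3, 122.1]
tcp_rot: [-0.129, 0.992, -0.0, -0.001]
ft_force: [0.0, 0.3, 0.5]
finger_gap: 29.9
grip_force: 0.0
```

View pics/p2.png

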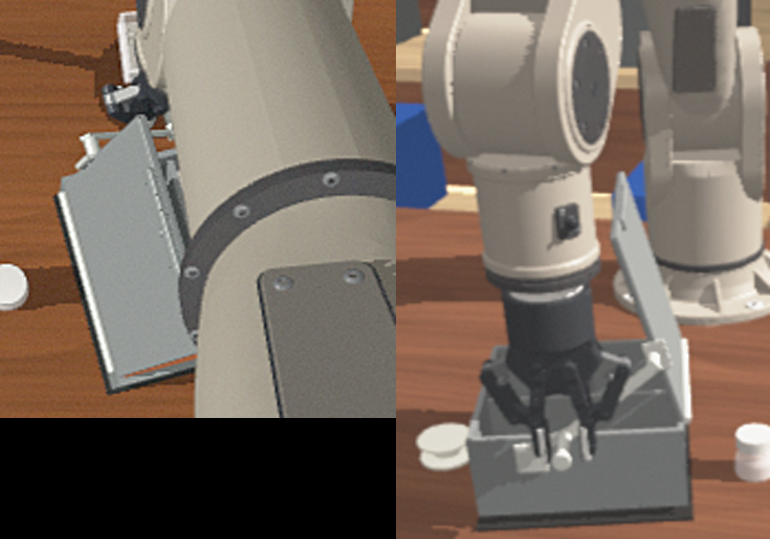

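The pin, at (565,455) in the scene half, sits midway between the pads. Closing gently.

```bash
python3 -m creep '{"hand":[-0.5,-0.66,-0.66],"dp":[[0,0,0],[0,0,0],[0,0,0]],"spin":[0,0,0]}' 20; python3 -m creep '{"hand":[-0.70,-0.70],"dp":[[0,0,0],[0,0,0]],"spin":[0,0]}'; python3 -m creep '{"hand":[-0.72,-0.72],"dp":[[0,0,0],[0,0,0]],"spin":[0,0]}'
```

```text
t: 4.68
ee_pos: [638.7, 13.4, 123.3]
tcp_rot: [-0.129, 0.992, -0.001, 0.001]
ft_force: [2.1, -4.9, 0.5]
finger_gap: 14.4
grip_force: 2.7
t: 4.92
ee_pos: [638.9, 12.8, 123.3]
tcp_rot: [-0.128, 0.992, -0.001, 0.001]
ft_force: [3.8, -7.7, -0.9]
finger_gap: 13.2
grip_force: 4.3
t: 5.18
ee_pos: [639.0, 12.4, 123.3]
tcp_rot: [-0.128, 0.992, -0.001, 0.001]
ft_force: [5.1, -9.1, -1.5]
finger_gap: 12.0
grip_force: 5.1
```

```bash
python3 -m creep '{"hand":[-0.72,-0.72,-0.72],"dp":[[0,-0.008,0],[0,-0.012,0],[0,-0.012,0]],"spin":[0,0,0]}'; python3 -m creep '{"hand":[-0.74,-0.74],"dp":[[0,0,0],[0,0,0]],"spin":[0,0]}'
python3 - <<'E'
import numpy as np
from scipy.optimize import brentq
P=np.array([-50,84]);H=np.array([100,96])
for th in np.radians([24.3,34.6,45,55,65,75,85,95,105]):
    K=P+46*np.array([np.cos(th),np.sin(th)])
    A=lambda l:H+80*np.array([-np.cos(np.radians(75)-l),np.sin(np.radians(75)-l)])
    f=lambda l:np.linalg.norm(A(l)-K)-112.1
    try:l=brentq(f,-.017,1.3)
    except Exception: l=-.015
    d=A(l)-K;print(round(np.degrees(th)),K.round(1),(K-[-8,103]).round(1),"lid",round(l,3),"knee",round(th-np.arctan2(d[1],d[0])+.253,3))
E
```

```text
t: 5.55
ee_pos: [639.0, 11.9, 123.0]
tcp_rot: [-0.129, 0.992, 0.0, 0.0]
ft_force: [0.3, 1.1, 1.5]
finger_gap: 12.3
grip_force: 0.8
t: 5.8
ee_pos: [639.0, 11.8, 122.9]
tcp_rot: [-0.129, 0.992, 0.0, 0.0]
ft_force: [-0.2, 2.0, 3.6]
finger_gap: 11.1
grip_force: 12.0
24 [ -8.1 102.9] [-0.1 -0.1] lid 0.001 knee -0.001
35 [-12.1 110.1] [-4.1  7.1] lid -0.013 knee 0.256
45 [-17.5 116.5] [-9.5 13.5] lid 0.001 knee 0.508
55 [-23.6 121.7] [-15.6  18.7] lid 0.038 knee 0.743
65 [-30.6 125.7] [-22.6  22.7] lid 0.096 knee 0.972
75 [-38.1 128.4] [-30.1  25.4] lid 0.17 knee 1.195
85 [-46.  129.8] [-38.   26.8] lid 0.258 knee 1.413
95 [-54.  129.8] [-46.   26.8] lid 0.357 knee 1.628
105 [-61.9 128.4] [-53.9  25.4] lid 0.465 knee 1.839
```

A controllable 12 N grip, well below the limit. Lifting along the circle in small steps.

```bash
python3 -m creep '{"hand":[-0.74,-0.74,-0.74],"dp":[[0,-0.004,-0.007],[0,-0.008,-0.014],[0,-0.008,-0.014]],"spin":[0,0,0]}'; python3 -m creep '{"hand":[-0.74,-0.74,-0.74],"dp":[[0,-0.004,-0.007],[0,-0.008,-0.014],[0,-0.008,-0.014]],"spin":[0,0,0]}'
```

```text
t: 6.18
ee_pos: [639.3, 10.2, 126.0]
tcp_rot: [-0.129, 0.992, 0.0, -0.0]
ft_force: [0.5, 3.7, -2.6]
finger_gap: 11.4
grip_force: 11.6
t: 6.55
ee_pos: [639.8, 8.2, 129.6]
tcp_rot: [-0.129, 0.992, 0.0, -0.0]
ft_force: [0.6, 4.4, -1.3]
finger_gap: 11.5
grip_force: 11.7
```

```bash
python3 -m creep '{"hand":[-0.74,-0.74,-0.74,-0.74],"dp":[[0,-0.007,-0.009],[0,-0.014,-0.018],[0,-0.022,-0.026],[0,-0.022,-0.026]],"spin":[0,0,0,0]}'
python3 - <<'E'
from h import *; from bench import cams; import cv2
S=cams.snapshot("scene");a=S["frame"][90:245,180:340];cv2.imwrite("pics/p3.png",cv2.resize(a,None,fx=3.5,fy=3.5,interpolation=cv2.INTER_CUBIC))
E
```

```text
t: 7.05
ee_pos: [641.2, 3.0, 136.2]
tcp_rot: [-0.129, 0.992, 0.0, -0.0]
ft_force: [-0.1, 6.2, -0.9]
finger_gap: 11.2
grip_force: 11.9
```

View pics/p3.png

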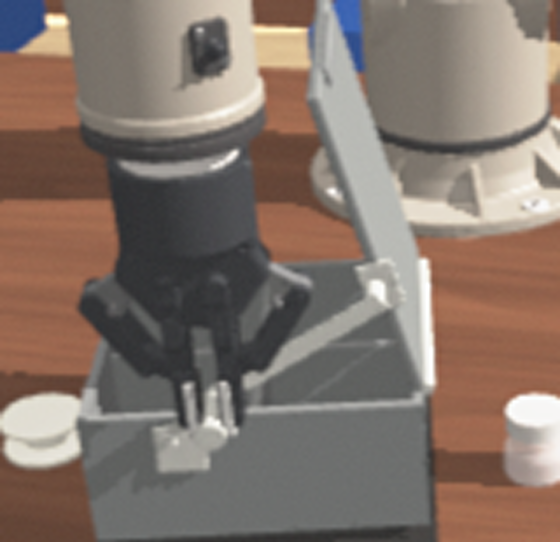

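The crop shows the pin collar at (211,432), up and to the left of where it was, with the lid still up. I'll check for slip by depth.

```bash
cat >> h.py <<'E'
def cf(w):
    d=w[:2]-np.array([504.46,-13.13]);c,s=np.cos(.26),np.sin(.26);return np.array([c*d[0]+s*d[1],-s*d[0]+c*d[1],w[2]])
def pincol(S):
    # collar face points: case x in 150..162
    v,u=np.mgrid[170:235,205:265];P=np.array([cf(pt(S,a,b)) for a,b in zip(u.ravel(),v.ravel())])
    br=S["frame"][v.ravel(),u.ravel()].min(1)>150
    m=br&(P[:,0]>149)&(P[:,0]<165)&(P[:,2]>90);return m.sum(),P[m].mean(0).round(1),P[m][:,1:].min(0).round(1),P[m][:,1:].max(0).round(1)
E
python3 - <<'E'
from h import *; from bench import cams,env
print(pincol(dict(np.load("scene0.npz"))));S=cams.snapshot("scene");np.savez("s1.npz",**S);print(pincol(S))
print(cf(np.array(env.get_state()["ee_pos"])))
E
```

```text
(np.int64(50), array([157. ,  -9.6, 116.7]), array([-16.6, 108.8]), array([ -2. , 124.1]))
(np.int64(58), array([156.6, -18.9, 130.4]), array([-29.9, 120.6]), array([ -7.2, 157.8]))
[136.27481481 -19.49584857 136.15376531]
```

No slip; the pin has moved (-9,+14) mm. Continuing over the top.

```bash
python3 -m creep '{"hand":[-0.74,-0.74,-0.74,-0.74,-0.74,-0.74,-0.74],"dp":[[0,-0.012,-0.011],[0,-0.024,-0.021],[0,-0.038,-0.030],[0,-0.052,-0.037],[0,-0.067,-0.043],[0,-0.082,-0.048],[0,-0.082,-0.048]],"spin":[0,0,0,0,0,0,0]}'
python3 - <<'E'
from h import *; from bench import cams,env
S=cams.snapshot("scene");print(pincol(S));print(cf(np.array(env.get_state()["ee_pos"])))
E
```

```text
t: 8.02
ee_pos: [646.1, -16.3, 147.8]
tcp_rot: [-0.129, 0.992, 0.001, -0.001]
ft_force: [-0.7, 7.8, -2.6]
finger_gap: 11.4
grip_force: 11.9
(np.int64(61), array([157. , -38.5, 141.3]), array([-46.9, 130.7]), array([-29.1, 166.3]))
[136.1549899  -39.4617019  147.87064497]
```

Knee is at about 1.15. I'll release the pin, rise, and close the hand.

```bash
python3 -m creep '{"hand":[-0.5,-0.3,-0.3,-0.3,-0.3,-0.3,-0.3,-0.3,-0.3,-0.3],"dp":[[0,0,0],[0,0,0],[0,0,-0.1],[0,0,-0.2],[0,0,-0.35],[0,0,-0.5],[0,0,-0.65],[0,0,-0.8],[0,0,-0.8],[0,0,-0.8]],"spin":[0,0,0,0,0,0,0,0,0,0]}'
python3 - <<'E'
from h import *; from bench import cams,env
S=cams.snapshot("scene");T=pics("p4.png")[0];print(pincol(S));print(cf(np.array(env.get_state()["ee_pos"])))
# lid outer face from top depth: angle
v,u=np.mgrid[140:280:2,330:420:2];P=np.array([cf(pt(T,a,b)) for a,b in zip(u.ravel(),v.ravel())])
m=(P[:,0]>-85)&(P[:,0]<60)&(P[:,2]>150)&(P[:,2]<290)&(P[:,1]>20)&(P[:,1]<110)
k=np.polyfit(P[m,2],P[m,1],1);print(m.sum(),k,"alpha",np.degrees(np.arctan2(1,-k[0])),"top z",P[m,2].max())
E
```

```text
t: 9.32
ee_pos: [646.4, -17.8, 347.8]
tcp_rot: [-0.129, 0.992, -0.0, -0.0]
ft_force: [-0.2, -1.1, 0.0]
finger_gap: 29.8
grip_force: 0.0
(np.int64(57), array([156.9, -38.4, 140.8]), array([-45.7, 131.4]), array([-31.1, 149.2]))
[135.92830424 -40.77200943 347.24602857]
905 [ -0.44157272 155.14275194] alpha 66.17505493163782 top z 289.8852521802602
```

View pics/p4.png

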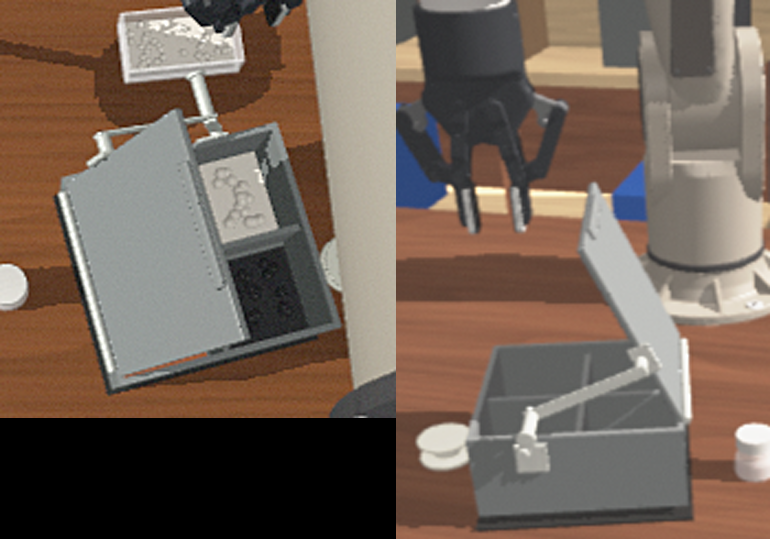

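The knee is folded, with the pin at (525,425) in the scene half. The lid holds at 66°. Next I'll move behind the lid above its outer face with the fingers shut.

```bash
python3 -m creep '{"hand":[-1,-1,-1,-1,-1,-1,-1,-1],"dp":[[0.12,0.13,0],[0.25,0.26,0],[0.38,0.39,0],[0.504,0.52,0],[0.504,0.52,0],[0.504,0.52,0.12],[0.504,0.52,0.25],[0.504,0.52,0.25]],"spin":[0,0,0,0,0,0,0,0]}' 20; python3 -c "
from h import *;from bench import env;print(cf(np.array(env.get_state()['ee_pos'])))"
```

```text
t: 10.48
ee_pos: [490.8, 75.2, 283.8]
tcp_rot: [-0.129, 0.992, -0.001, -0.002]
ft_force: [0.5, -0.1, 1.8]
finger_gap: 0.2
grip_force: 0.0
[  9.47779674  88.90345816 283.84388856]
```

```bash
python3 - <<'E'
import numpy as np
for a in range(72,-4,-4):
    t=np.radians(a);y=100-170*np.cos(t)+8*np.sin(t)+14.5;z=107.5+170*np.sin(t)+8*np.cos(t)+19
    print(a,round(y,1),round(z,1),"dp",round((y-88.9)/250,3),round(-(z-283.8)/250,3))
E
python3 -m creep '{"hand":[-1,-1,-1,-1,-1,-1],"dp":[[0,-0.03,0],[0,-0.06,0],[0,-0.09,0],[0,-0.12,0],[0,-0.145,0],[0,-0.145,0]],"spin":[0,0,0,0,0,0]}'
```

```text
72 69.6 290.7 dp -0.077 -0.027
68 58.2 287.1 dp -0.123 -0.013
64 47.2 282.8 dp -0.167 0.004
60 36.4 277.7 dp -0.21 0.024
56 26.1 271.9 dp -0.251 0.048
52 16.1 265.4 dp -0.291 0.074
48 6.7 258.2 dp -0.329 0.102
44 -2.2 250.3 dp -0.365 0.134
40 -10.6 241.9 dp -0.398 0.168
36 -18.3 232.9 dp -0.429 0.204
32 -25.4 223.4 dp -0.457 0.242
28 -31.8 213.4 dp -0.483 0.282
24 -37.5 203.0 dp -0.506 0.323
20 -42.5 192.2 dp -0.526 0.367
16 -46.7 181.0 dp -0.542 0.411
12 -50.1 169.7 dp -0.556 0.457
8 -52.7 158.1 dp -0.567 0.503
4 -54.5 146.3 dp -0.574 0.55
0 -55.5 134.5 dp -0.578 0.597
t: 11.22
ee_pos: [500.9, 40.3, 285.8]
tcp_rot: [-0.129, 0.992, -0.0, -0.0]
ft_force: [0.3, -0.4, 0.3]
finger_gap: -0.1
grip_force: 0.0
```

```bash
python3 -m creep '{"hand":[-1,-1,-1,-1,-1,-1,-1,-1,-1],"dp":[[0,-0.022,0.004],[0,-0.044,0.014],[0,-0.065,0.024],[0,-0.085,0.036],[0,-0.106,0.048],[0,-0.126,0.061],[0,-0.146,0.074],[0,-0.146,0.074],[0,-0.146,0.074]],"spin":[0,0,0,0,0,0,0,0,0]}'
python3 - <<'E'
from h import *; from bench import cams,env
S=cams.snapshot("scene");T=cams.snapshot("top");print(pincol(S));print(cf(np.array(env.get_state()["ee_pos"])))
v,u=np.mgrid[140:290:2,330:440:2];P=np.array([cf(pt(T,a,b)) for a,b in zip(u.ravel(),v.ravel())])
m=(P[:,0]>-85)&(P[:,0]<-40)&(P[:,2]>135)&(P[:,2]<290)&(P[:,1]<105)
q=P[m];print(len(q),"alpha",np.degrees(np.median(np.arctan2(q[:,2]-112,103-q[:,1]))),q[:,2].max())
E
```

```text
t: 12.35
ee_pos: [510.1, 5.5, 267.2]
tcp_rot: [-0.129, 0.992, -0.0, -0.0]
ft_force: [0.6, -0.2, 0.4]
finger_gap: 0.0
grip_force: 0.0
(np.int64(59), array([157.3, -54. , 143.3]), array([-62.7, 134.2]), array([-46.2, 151.4]))
[ 10.18808511  16.62577395 267.16838284]
354 alpha 56.54637517946945 264.03182011400895
```

The lid is following, at about 56°. Continuing along the arc.

```bash
python3 -m creep '{"hand":[-1,-1,-1,-1,-1,-1,-1,-1,-1,-1],"dp":[[0,-0.019,0.014],[0,-0.038,0.028],[0,-0.056,0.044],[0,-0.074,0.060],[0,-0.091,0.077],[0,-0.107,0.094],[0,-0.123,0.112],[0,-0.138,0.130],[0,-0.152,0.149],[0,-0.166,0.168]],"spin":[0,0,0,0,0,0,0,0,0,0]}'
python3 -m creep '{"hand":[-1,-1,-1,-1,-1,-1,-1,-1,-1,-1],"dp":[[0,-0.013,0.020],[0,-0.026,0.040],[0,-0.037,0.060],[0,-0.049,0.081],[0,-0.059,0.103],[0,-0.069,0.125],[0,-0.077,0.147],[0,-0.085,0.169],[0,-0.092,0.192],[0,-0.099,0.215]],"spin":[0,0,0,0,0,0,0,0,0,0]}'
python3 - <<'E'
from h import *; from bench import env
pics("p5.png");print(cf(np.array(env.get_state()["ee_pos"])))
E
```

```text
t: 13.7
ee_pos: [521.3, -34.8, 225.5]
tcp_rot: [-0.129, 0.992, -0.0, 0.001]
ft_force: [0.3, 0.2, 5.2]
finger_gap: 0.2
grip_force: 2.4
t: 14.95
ee_pos: [527.4, -58.7, 171.4]
tcp_rot: [-0.129, 0.992, -0.0, 0.0]
ft_force: [1.1, -0.4, 4.3]
finger_gap: 0.1
grip_force: 2.1
[  9.96144353 -49.74231467 170.8960762 ]
```

View pics/p5.png

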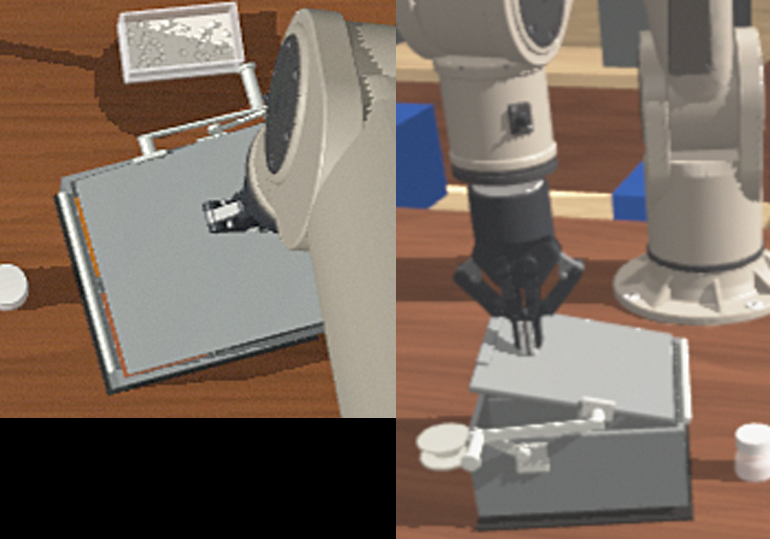

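The lid is nearly shut (about 12°), with the tips on the lid at (525,350) in the scene half. Finishing slowly.

```bash
python3 -m creep '{"hand":[-1,-1,-1,-1,-1,-1,-1,-1,-1,-1],"dp":[[0,-0.006,0.023],[0,-0.011,0.046],[0,-0.015,0.066],[0,-0.018,0.084],[0,-0.019,0.1],[0,-0.02,0.113],[0,-0.021,0.122],[0,-0.022,0.128],[0,-0.022,0.133],[0,-0.022,0.133]],"spin":[0,0,0,0,0,0,0,0,0,0]}'
```

```text
t: 16.3
ee_pos: [528.5, -63.7, 138.2]
tcp_rot: [-0.129, 0.992, 0.0, -0.0]
ft_force: [-0.1, 0.5, 1.7]
finger_gap: 0.2
grip_force: 0.4
```

Pressing on in small increments until the force rises at the stop.

```bash
python3 -m creep '{"hand":[-1,-1,-1],"dp":[[0,0,0.004],[0,0,0.008],[0,0,0.008]],"spin":[0,0,0]}'; python3 -m creep '{"hand":[-1,-1,-1],"dp":[[0,0,0.004],[0,0,0.008],[0,0,0.008]],"spin":[0,0,0]}'; python3 -m creep '{"hand":[-1,-1,-1],"dp":[[0,0,0.004],[0,0,0.008],[0,0,0.008]],"spin":[0,0,0]}'
```

```text
t: 16.68
ee_pos: [528.5, -63.7, 136.2]
tcp_rot: [-0.129, 0.992, -0.0, -0.0]
ft_force: [-0.1, 0.3, 0.8]
finger_gap: 0.2
grip_force: 0.6
t: 17.05
ee_pos: [528.5, -63.8, 134.2]
tcp_rot: [-0.129, 0.992, 0.0, -0.0]
ft_force: [0.5, -0.7, 0.4]
finger_gap: -0.3
grip_force: 0.6
t: 17.42
ee_pos: [528.6, -63.8, 132.8]
tcp_rot: [-0.129, 0.992, 0.0, 0.0]
ft_force: [-5.1, -0.6, 16.0]
finger_gap: -0.2
grip_force: 7.5
```

```bash
python3 -m creep '{"hand":[-1,-1,-1],"dp":[[0,0,0.002],[0,0,0.003],[0,0,0.003]],"spin":[0,0,0]}'; python3 -m creep '{"hand":[-1,-1,-1,-1,-1,-1,-1,-1],"dp":[[0,0,-0.05],[0,0,-0.15],[0,0,-0.3],[0,0,-0.5],[0,0,-0.7],[0,0,-0.8],[0,0,-0.8],[0,0,-0.8]],"spin":[0,0,0,0,0,0,0,0]}'
python3 - <<'E'
from h import *; from bench import cams
pics("p6.png")
for n in("top","scene"):
    D=cams.snapshot(n);v,u=np.mgrid[120:290:2,190:460:2];P=np.array([cf(pt(D,a,b)) for a,b in zip(u.ravel(),v.ravel())])
    m=(abs(P[:,0])<85)&(P[:,1]>-90)&(P[:,1]<80)&(P[:,2]>95)&(P[:,2]<135);q=P[m]
    k=np.linalg.lstsq(np.c_[q[:,:2],np.ones(len(q))],q[:,2],rcond=None)[0];print(n,len(q),k.round(4))
    if n=="scene":print(pincol(D))
E
```

```text
t: 17.8
ee_pos: [528.6, -63.8, 132.7]
tcp_rot: [-0.129, 0.992, 0.0, 0.0]
ft_force: [-10.0, -1.2, 29.0]
finger_gap: -0.0
grip_force: 14.3
t: 18.8
ee_pos: [528.2, -63.6, 330.8]
tcp_rot: [-0.129, 0.992, 0.0, -0.0]
ft_force: [-0.1, 0.8, -0.6]
finger_gap: 0.0
grip_force: 0.0
top 1701 [5.000000e-04 1.500000e-03 1.139964e+02]
scene 672 [-1.700000e-03  2.500000e-03  1.158408e+02]
(np.int64(15), array([157.8, -88. , 116.4]), array([-90.2, 110.1]), array([-85.4, 122.8]))
```

View pics/p6.png

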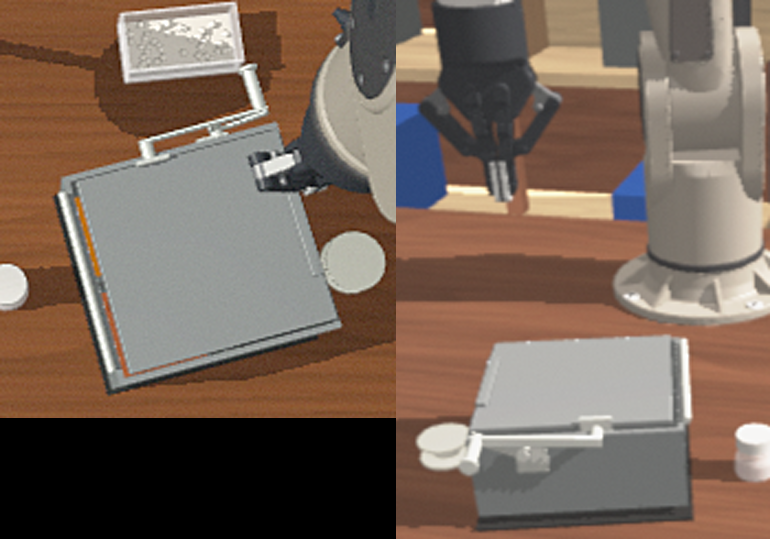

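The lid is flat within noise (slope about 0.002 rad), the stop felt rigid, and the spool, jar and pale bin in view are where they were.

```bash
python3 -c "
from bench import env;print(env.hand_in())"
```

```text
the job is handed in; nothing more can be done
None
```

I lifted the stay's knee past centre, to about 1.15 rad with the lid at about 0.15, then lowered the lid under control and pressed it shut (29 N at most). It measured flat within the depth noise, the robot was clear at about 19 s, and I handed the job in; no verdict came back. With the tool fixed pointing down I couldn't hook the pin, so I lifted it with a light 12 N grip instead.

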